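Press a medal's insert home in a sprung nest

ROBOT

A 6-joint arm with a two-finger parallel gripper is mounted at the origin on the work surface. World frame = base frame: x ahead of the robot, y to its left, z up, the work surface at z = 0. Lengths are in m, angles in rad, forces in N, time in s.
With the tool pointing down it reaches from about 0.325 to 0.775 m from the base axis. Payload 9.3 kg.
Tool frame: the origin (TCP) lies midway between the tips of the shut fingers; the grasp point (between the pads) lies 19 mm behind it; z points along the fingers, y is the line along which they close (so a half turn about z gives the same grasp; the last joint's range is limited). The gripper opens to 85 mm and grips with 20 to 120 N. Pads are 22 mm wide; open, the fingers measure 114 mm over their backs; the gripper's body (76 mm by 85 mm) begins 54 mm behind the grasp point. The pads swing forward as they close: fully open they stand 13 mm farther back than shut.
Start: joints at [-0.153, 0.259, 0.021, 1.334, 0, 1.418], TCP at [0.55, -0, 0.231] pointing down, gripper open.
Joint ranges: [-3.04, 3.04], [-0.91, 1.82], [-1.04, 1.36], [-1.92, 1.95], [-1.52, 1.45], [-3.14, 3.14]. Speed limits (rad/s): [2.22, 2.22, 2.79, 3.14, 3.14, 3.14].

INTERFACE

Orientations are given as a unit quaternion [w, x, y, z].
In Python, from cell import manip gives the robot as it stands.
- The arm moves only by the tool carry_out, never from a script. Its argument "increments" is a list of rows, each an object of numbers: "hand": the closure, from -1 (fully open) to 1 (shut); "dx", "dy", "dz": the shift along the world's x, y, z normalised to -1 to 1, where 1 is 1 m; "yaw": the turn about the world's z normalised to -1 to 1, where 1 is 180 degrees. A call has 1 to 20 rows; each row shifts and turns the commanded pose from where the row before left it; what a row does not reach is not made up. A row lasts 1/8 s, in which the tool goes at most 62.5 mm and 10.7 degrees, less where a joint would pass 70% of its speed; a pose out of reach is approached as far as the arm can. A call with a number of a shift or a turn outside -1 to 1 is refused whole. A call with a gripper value outside its range is refused whole. The fingers move at their own pace and stop on an object; "grip_force" is the grip in N (left out, the last holds). Time passes only in rows, so rows that do not move let the fingers close. It gives the time, the measured TCP pose, the force, the opening and the grip force at its end, in the units of the state.
- manip.get_obs(): the state, without advancing time (a new reading comes with each control period).
- manip.get_image(name): name is "scene" or "side" or "wrist"; returns a dict with "pixels" (384x512x3 uint8, red, green, blue), "fov_y" (degrees; the focal length in pixels is half the picture's height over the tangent of half this angle, whatever the lens; pixels are square), "cx", "cy" (the principal point, pixels), "D" ([k1, k2, p1, p2, k3] as OpenCV has them; the pictures are not rectified), "R" (3x3) and "t" (3): a world point X has camera coordinates R X + t. Camera axes: x right, y down, z forward; pixel columns grow to the right and rows downward; lengths in m; the calibration is good to about 2 mm. A picture is of the moment at which its call begins. There is no depth.
- manip.finish_job(): hands the job in; it is judged then, once.
The state is a dict: "time_s": time; "joint_positions": joint angles; "joint_vel": joint speeds; "tau": joint torques, N m; "ee_pos": TCP position; "ee_rot": TCP orientation; "contact_force": force on the tool from outside, world axes, zero at the start; "moment": the same for the moment, N m; "finger_gap": finger opening in m; "gripper_force": force on a finger pad.
Only numpy, scipy, OpenCV 4.12 (cv2) and the standard library are available. Lean on these libraries where they do the work, as an engineer would, in place of code of your own. Each camera call takes 0.05 s, during which the arm holds its last target. There are 200 camera calls.

TASK

Take the narrower of the two hand tampers, the one that fits inside the round metal collar of the press, and push it squarely down on the medal in the collar until the sprung plate is hard down on its stop, still level, and the black insert is fully flush in the medal; hold it there with a firm push of 12 to 25 N for a good second, and never push on the press harder than 25 N. Then stand the tamper back upright in its wooden tray and leave the wide tamper and everything else where it is.

Things in the scene. Friction and masses are not known exactly. Their poses are not given: they have to be found in the camera images.
- tamper_mid (a point): The tamper to use: steel disc 44 mm across, 20 mm thick, a neck 18 mm across, then a square dark-wood handle 26 x 26 mm from 40 to 90 mm above the flat underside. About 0.28 kg. The point is on its axis, half-way up, 45 mm above the underside (20 mm below the handle's middle); z up, x and y square to the handle's faces. It stands upright in either half of the wooden tray.
- wide_tamper_mid (a point): The other tamper, not to be used: the same but with a disc 62 mm across, too wide for the collar, about 0.4 kg. Point on its axis 45 mm above its underside. Leave it alone.
- tool_tray: Low wooden tray the tampers stand in, fixed: 110 mm along x, 240 mm along y, floor 6 mm thick, rim 6 mm thick and 20 mm tall over all. Origin at the centre of its underside (on the table), z up. The tampers stand about 60 mm from its centre along its y, one each side; it may lie left or right on the table.
- press: The press, fixed: grey base plate 130 x 110 x 15 mm with an upright round metal collar at its centre, 66 mm outside and 52 mm inside diameter, its open top 50 mm above the table. In the collar a sprung steel plate carries a brass medal. Origin at the centre of its underside, z up along the collar's axis. It lies left or right on the table.
- gimbal (a joint): Tip of the sprung plate about the press's x axis, rad, 0 level. The plate (49 mm) sits in the collar, carries the brass medal (40 mm across, 4 mm thick), sinks 12 mm on its spring (about 2 N at first, 6 N at its stop) and tips under an off-centre load, 0.4 rad per N m.
- nest_plate (a joint): Tip of the same plate about the press's y axis, rad, 0 level. The plate's height is not measured and its stop is set differently each time: at rest the medal's top face is 6 to 15 mm below the collar's top, so the end of the travel must be felt.
- insert (a joint): How far the black round insert (26 mm across) at the medal's centre is pushed in, m: 0 to 0.0015 at the start (2.5 to 4 mm proud of the medal's top face), 0.004 flush. A press fit: it slides only under about 8 N, that is after the plate is on its stop, and stays where it was pushed.
- mug: Aluminium mug, 84 mm across and 85 mm tall, loose bystander. Origin at the centre of its underside.
- jar: Glass jar with a metal cap, 60 mm across and 90 mm tall, loose bystander. Origin at the centre of its underside.
- syringe: Enamel syringe lying on the table, about 160 mm long along its x, 16 mm thick (flanges 24 mm wide), loose bystander. Origin under its middle.
- medals: A stack of brass medals, 40 mm across and 12 mm tall, loose bystander. Origin at the centre of its underside.
- tube: Blue paint tube lying on the table, 110 mm long along its x, 22 mm thick, loose bystander. Origin under its middle.
Things that resemble listed ones, but are neither listed nor needed, are in the scene too. What is shaped like the part that bears tamper_mid but turquoise or yellow is not meant. Several things look just like the press: the one meant starts farthest to the robot's right.

How it is judged:
By the outcome, as a careful person would: the job done as asked, in the order asked, and still so for the second after the job is handed in, with the robot touching nothing.
It also fails if it takes over 72 s, if anything falls off the work surface, if the arm or the gripper's body presses on something with over 40 N, if the wrist force passes 120 N, or if a joint passes its speed limit or range.

## Working session

There is one attempt and no reset: what is moved stays moved. The work goes in short steps, Python scripts to look and compute and a tool call to move; the robot and the scene stay as the last step left them, time stands still between calls to the robot, and variables do not carry over. Pictures are saved under pics/ and viewed, at most 10 in all, crops included, and the job is handed in when it is done.

Besides the shell and the picture viewer there is one more tool, called after "Call:" in YAML: its name, and indented under it one key for each argument. carry_out: Moves the arm, as the interface text tells. Scaled input: -1 to 1 covers 1 m each way for a shift and 180 degrees each way for a turn. Its arguments: {"type":"object","properties":{"increments":{"type":"array","items":{"type":"object","properties":{"hand":{"type":"number"},"dx":{"type":"number"},"dy":{"type":"number"},"dz":{"type":"number"},"yaw":{"type":"number"}}}},"grip_force":{"type":"number"}},"required":["increments"]}

```bash
mkdir -p pics; cat > h.py <<'E'
import numpy as np,cv2
from cell import manip
def K(im):
    h=im["pixels"].shape[0]; f=h/2/np.tan(np.radians(im["fov_y"])/2)
    return np.array([[f,0,im["cx"]],[0,f,im["cy"]],[0,0,1.]])
def shot(n,fn=None):
    im=manip.get_image(n)
    if fn: cv2.imwrite("pics/"+fn,im["pixels"][:,:,::-1])
    return im
def ray(im,u,v):
    p=cv2.undistortPoints(np.array([[[u,v]]],float),K(im),np.array(im["D"],float))[0,0]
    R=np.array(im["R"]);t=np.array(im["t"])
    return -R.T@t, R.T@np.array([p[0],p[1],1.])
def plane(im,u,v,z):
    c,d=ray(im,u,v); return c+d*(z-c[2])/d[2]
def proj(im,X):
    r,_=cv2.Rodrigues(np.array(im["R"],float))
    return cv2.projectPoints(np.array(X,float).reshape(-1,1,3),r,np.array(im["t"],float),K(im),np.array(im["D"],float))[0][:,0]
E
python3 - <<'E'
from h import *
import pickle
a=shot("scene");b=shot("side");pickle.dump((a,b),open("ab.pkl","wb"))
for n,i in (("a",a),("b",b)):
    cv2.imwrite(f"pics/{n}.png",cv2.resize(i["pixels"][:,:,::-1],(800,600),interpolation=cv2.INTER_CUBIC))
    R=np.array(i["R"]);print(-R.T@np.array(i["t"]),i["fov_y"],i["D"])
print(manip.get_obs())
E
```

```text
[ 0.96489705 -0.39947643  0.70562417] 53.99297161023893 [-0.08674168  0.          0.          0.          0.        ]
[ 0.18892436 -0.74394498  0.9125531 ] 42.37571033111525 [-0.11746932  0.          0.          0.          0.        ]
{'time_s': 0.1, 'joint_positions': array([-1.52580302e-01,  2.59133892e-01,  2.08619044e-02,  1.33370680e+00,
        7.65297049e-06,  1.41818141e+00]), 'joint_vel': array([-0.0008562 , -0.00050835,  0.00171725, -0.0003444 ,  0.00086311,
        0.00084319]), 'tau': array([ 3.14176716e-03, -5.56694484e+01,  3.45071769e+01,  1.17344077e-02,
       -2.28166823e-04,  1.16645586e-05]), 'ee_pos': array([5.49757188e-01, 4.57637642e-05, 2.30737258e-01]), 'ee_rot': array([-4.79017483e-04,  7.07094421e-01,  7.07118894e-01, -3.46572291e-04]), 'contact_force': array([-0.53332745,  0.40439987,  0.27043264]), 'moment': array([ 0.0352338 , -0.04592379, -0.00340675]), 'gripper_force': 0.0, 'finger_gap': 0.08548626297144701}
```

View pics/a.png

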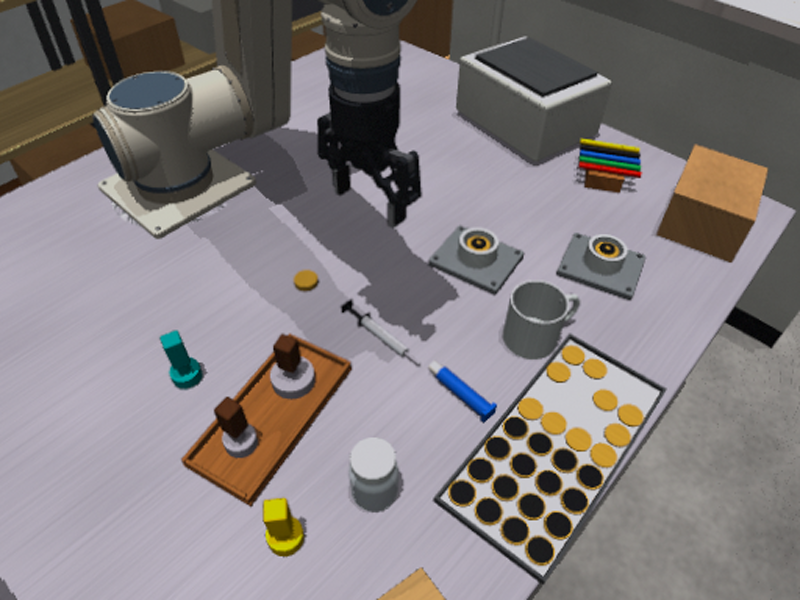

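View pics/b.png

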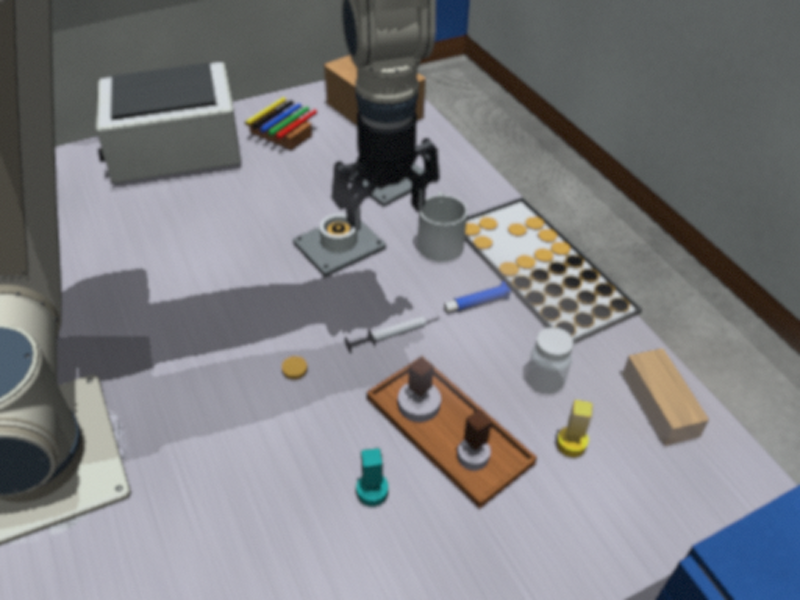

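The scene view shows the tray with the narrow tamper (disc about (238,440)) and the wide one (292,375). The two presses are at (478,245) and (606,255). The turquoise and yellow decoys stand outside the tray.

```bash
python3 - <<'E'
from h import *
import pickle
a,b=pickle.load(open("ab.pkl","rb"))
s=.64
def P(n,im,u,v,z): print(n,plane(im,u*s,v*s,z).round(4))
P("pressA top",a,478,241,.05);P("pressB top",a,606,249,.05);P("pressA side",b,338,227,.05)
def mask(im,lo,hi,box):
    h=cv2.cvtColor(im["pixels"],cv2.COLOR_RGB2HSV);m=cv2.inRange(h,lo,hi);k=np.zeros_like(m);x0,y0,x1,y1=[int(q*s) for q in box];k[y0:y1,x0:x1]=255
    return m&k
# press base plate corners: 4 visible by eye
for n,im,cs in (("A",a,[(430,258),(495,289),(523,257),(461,228)]),("As",b,[(293,240),(326,270),(385,245),(350,218)])):
    for c in cs: P(n,im,*c,.015)
for n,im,cs in (("tray a",a,[(184,461),(250,500),(351,367),(290,336)]),("tray b",b,[(367,397),(480,503),(535,460),(422,359)])):
    for c in cs: P(n,im,*c,.02)
# brass ring of medal in collars, dark wood handles
for n,im,box in (("narrow a",a,(205,385,260,445)),("wide a",a,(265,325,310,375)),("narrow b",b,(460,405,495,455)),("wide b",b,(400,355,438,397))):
    g=im["pixels"].max(2); x0,y0,x1,y1=[int(q*s) for q in box]
    m=(g<95).astype(np.uint8);k=np.zeros_like(m);k[y0:y1,x0:x1]=1;m&=k
    nl,l,st,c=cv2.connectedComponentsWithStats(m);i=1+st[1:,4].argmax();print(n,st[i],c[i]);print(plane(im,*c[i],.076).round(4))
P("narrow disc a",a,239,434,.026);P("wide disc a",a,292,374,.026);P("narrow disc b",b,474,450,.026);P("wide b",b,419,399,.026)
P("mug top",a,540,300,.085);P("jar top",a,374,453,.09)
cv2.imwrite("pics/c.png",np.hstack([cv2.resize(im["pixels"][y:y+h,x:x+w,::-1],(400,400),interpolation=cv2.INTER_CUBIC) for im,x,y,w,h in ((a,110,210,120,120),(b,230,225,120,120))]))
E
```

```text
pressA top [0.5718 0.2278 0.05  ]
pressB top [0.7388 0.3596 0.05  ]
pressA side [0.5656 0.2276 0.05  ]
A [0.5176 0.1711 0.015 ]
A [0.6414 0.1883 0.015 ]
A [0.6317 0.2821 0.015 ]
A [0.5075 0.2679 0.015 ]
As [0.4945 0.2684 0.015 ]
As [0.5176 0.1706 0.015 ]
As [0.6363 0.1858 0.015 ]
As [0.6109 0.2813 0.015 ]
tray a [ 0.5353 -0.3298  0.02  ]
tray a [ 0.6377 -0.3034  0.02  ]
tray a [ 0.5849 -0.0804  0.02  ]
tray a [ 0.4779 -0.1032  0.02  ]
tray b [ 0.4657 -0.1102  0.02  ]
tray b [ 0.5255 -0.3321  0.02  ]
tray b [ 0.6266 -0.3078  0.02  ]
tray b [ 0.5711 -0.0802  0.02  ]
narrow a [131 246  32  38 516] [148.00193798 267.6996124 ]
[ 0.5641 -0.2616  0.076 ]
wide a [169 215  29  25 408] [183.51470588 227.44852941]
[ 0.5399 -0.1519  0.076 ]
narrow b [297 259  19  32 369] [304.60704607 276.16531165]
[ 0.5533 -0.2635  0.076 ]
wide b [259 235  21  19 251] [268.27091633 243.67729084]
[ 0.5253 -0.1553  0.076 ]
narrow disc a [ 0.5587 -0.258   0.026 ]
wide disc a [ 0.5366 -0.1483  0.026 ]
narrow disc b [ 0.5573 -0.2603  0.026 ]
wide b [ 0.5298 -0.1499  0.026 ]
mug top [0.7345 0.1557 0.085 ]
jar top [ 0.7298 -0.1796  0.09  ]
```

View pics/c.png

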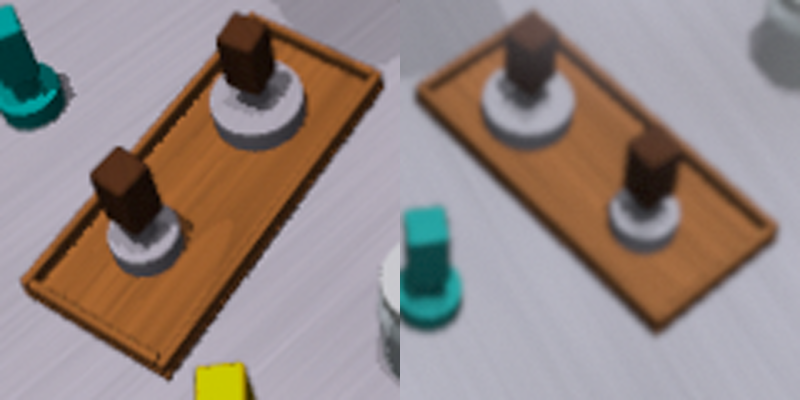

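The crop shows the narrow tamper in the tray half nearest the camera, at about (0.558, -0.26), with its yaw close to the tray's (about 14°). The press meant is the one at y≈0.228, since the other is at 0.36. I'll go over the tamper and look with the wrist camera.

Call:
carry_out:
  increments:
    - {"dy": -0.05, "hand": -1}
    - {"dy": -0.05, "yaw": 0.039, "hand": -1}
    - {"dy": -0.05, "yaw": 0.039, "hand": -1}
    - {"dy": -0.05, "hand": -1}
    - {"dy": -0.05, "dx": 0.008, "hand": -1}
    - {"dy": -0.01, "hand": -1}
    - {"hand": -1}
    - {"hand": -1}

```text
invalid input at $.increments[0]: expected keys hand, dx, dy, dz, yaw
```

```bash
python3 - <<'E'
from h import *
import pickle
a=shot("wrist");s=shot("scene");pickle.dump((a,s),open("w1.pkl","wb"))
cv2.imwrite("pics/w1.png",cv2.resize(a["pixels"][:,:,::-1],(800,600),interpolation=cv2.INTER_CUBIC))
R=np.array(a["R"]);print(-R.T@np.array(a["t"]),R);o=manip.get_obs();print(o["ee_pos"],o["ee_rot"])
E
```

```text
[0.54958896 0.07573162 0.37353789] [[ 9.99998948e-01 -7.34137304e-04 -1.25132528e-03]
 [-3.27119885e-04 -9.54403762e-01  2.98518595e-01]
 [-1.41342319e-03 -2.98517872e-01 -9.54402998e-01]]
[5.49822780e-01 2.64895955e-05 2.30882999e-01] [-3.54249077e-04  7.07098434e-01  7.07114987e-01 -2.70833598e-04]
```

View pics/w1.png

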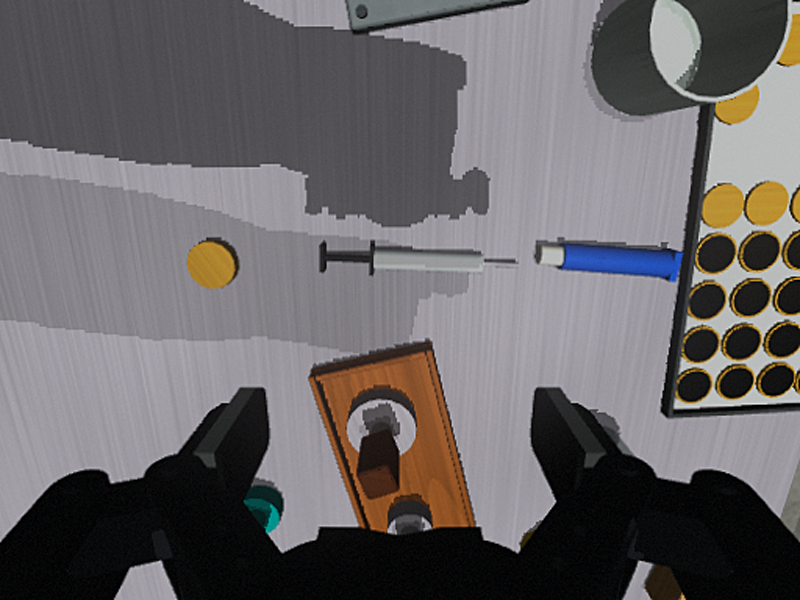

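The move was refused because every key is needed, so this is the wrist view from the start pose. It shows the tray below, with the wide tamper at (380,440) and the narrow one half hidden at (408,515).

Call:
carry_out:
  increments:
    - {"dx": 0, "dy": -0.05, "dz": 0, "yaw": 0, "hand": -1}
    - {"dx": 0, "dy": -0.05, "dz": 0, "yaw": 0.039, "hand": -1}
    - {"dx": 0, "dy": -0.05, "dz": 0, "yaw": 0.039, "hand": -1}
    - {"dx": 0, "dy": -0.05, "dz": 0, "yaw": 0, "hand": -1}
    - {"dx": 0.008, "dy": -0.05, "dz": 0, "yaw": 0, "hand": -1}
    - {"dx": 0, "dy": -0.01, "dz": 0, "yaw": 0, "hand": -1}
    - {"dx": 0, "dy": 0, "dz": 0, "yaw": 0, "hand": -1}
    - {"dx": 0, "dy": 0, "dz": 0, "yaw": 0, "hand": -1}

```text
time_s: 1.2
ee_pos: [0.5579, -0.2587, 0.2314]
ee_rot: [-0.0, 0.615, 0.789, 0.0]
contact_force: [-0.0, 1.2, 0.5]
finger_gap: 0.0853
gripper_force: 0.0
```

```bash
python3 - <<'E'
from h import *
import pickle
a=shot("wrist");s=shot("scene");pickle.dump((a,s),open("w2.pkl","wb"))
cv2.imwrite("pics/w2.png",cv2.resize(a["pixels"][:,:,::-1],(800,600),interpolation=cv2.INTER_CUBIC))
o=manip.get_obs();print(o["ee_pos"],o["ee_rot"],o["joint_positions"])
E
```

```text
[ 0.5580914  -0.25864532  0.23168855] [1.74293569e-04 6.14762069e-01 7.88712598e-01 7.84291857e-05] [-5.70371444e-01  3.71612303e-01  1.87273571e-01  1.38609611e+00
  1.24274031e-04  7.53797127e-01]
```

View pics/w2.png

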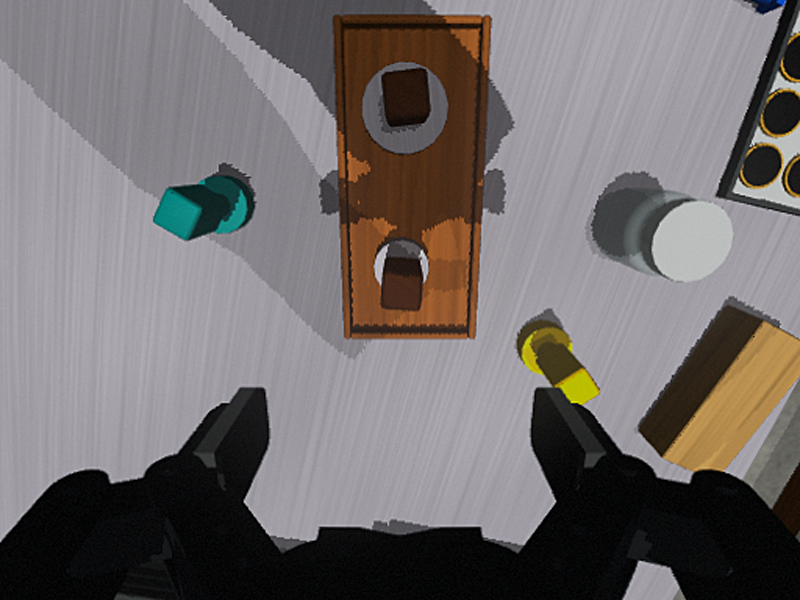

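The tray is now square in the image. The narrow tamper is at (402,270), with its handle from (382,255) to (423,310) and only slightly turned. I'll crop in for the top face.

```bash
python3 - <<'E'
from h import *
import pickle
a,s=pickle.load(open("w2.pkl","rb"))
c=a["pixels"][148:206,230:288,::-1]
cv2.imwrite("pics/w2c.png",cv2.resize(c,(580,580),interpolation=cv2.INTER_NEAREST))
# disc: bright, edges at z=.026
g=a["pixels"].astype(int);m=((g.max(2)-g.min(2)<25)&(g.max(2)>90)).astype(np.uint8);k=np.zeros_like(m);k[150:200,232:280]=1;m&=k
nl,l,st,ce=cv2.connectedComponentsWithStats(m);print(st,ce)
E
```

```text
[[     0      0    512    384 196358]
 [   255    154     13      9     49]
 [   239    156     10     27    127]
 [   268    160      7     21     74]] [[255.50063659 191.53170739]
 [261.85714286 157.65306122]
 [243.         168.51181102]
 [271.05405405 169.22972973]]
```

View pics/w2c.png

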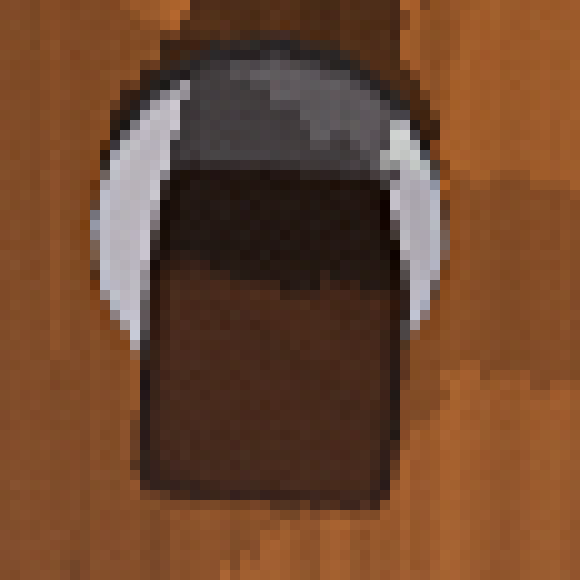

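The handle's top face has crop corners at about (150,260), (402,288), (390,505) and (140,492). The disc's top rim spans u 95 to 447, centred at about (271,222).

```bash
python3 - <<'E'
from h import *
import pickle
a,s=pickle.load(open("w2.pkl","rb"))
f=lambda u,v,z:plane(a,230+u/10-.5,148+v/10-.5,z)
C=np.array([f(u,v,.096) for u,v in ((150,260),(402,288),(390,505),(140,492))]);print(C.round(4),C.mean(0))
print("sides",[np.linalg.norm(C[i]-C[(i+1)%4]).round(4) for i in range(4)])
for i,j in((0,1),(3,2)):
    d=C[j]-C[i];print("yaw",np.degrees(np.arctan2(d[1],d[0])))
for i,j in((3,0),(2,1)):
    d=C[j]-C[i];print("yaw",np.degrees(np.arctan2(-d[0],d[1])))
print("disc",f(271,222,.026),"dia",np.linalg.norm(f(95,222,.026)-f(447,222,.026)))
T=[plane(a,u*.64,v*.64,.02) for u,v in ((333,16),(491,16),(475,338),(345,338))];print("tray",np.array(T).round(4),np.mean(T,0))
# where tool axis projects in image at z=.096
print(proj(a,[[.558,-.2587,.096]])/.64)
E
```

```text
[[ 0.5441 -0.25    0.096 ]
 [ 0.5687 -0.2467  0.096 ]
 [ 0.5733 -0.2687  0.096 ]
 [ 0.5486 -0.2734  0.096 ]] [ 0.55868574 -0.25972256  0.096     ]
sides [np.float64(0.0249), np.float64(0.0224), np.float64(0.0252), np.float64(0.0239)]
yaw 7.565915132867378
yaw 10.937672940797327
yaw 11.003016596571392
yaw 11.798833055956575
disc [ 0.55855858 -0.2580856   0.026     ] dia 0.042991386220190254
tray [[ 0.4706 -0.1005  0.02  ]
 [ 0.5764 -0.0739  0.02  ]
 [ 0.6341 -0.3045  0.02  ]
 [ 0.5287 -0.3309  0.02  ]] [ 0.55244619 -0.20244323  0.02      ]
[[400.21548426 289.26807906]]
```

Call:
carry_out:
  grip_force: 60
  increments:
    - {"dx": 0, "dy": 0, "dz": -0.045, "yaw": -0.016, "hand": -1}
    - {"dx": 0, "dy": 0, "dz": -0.045, "yaw": 0, "hand": -1}
    - {"dx": 0, "dy": 0, "dz": -0.045, "yaw": 0, "hand": -1}
    - {"dx": 0, "dy": 0, "dz": -0.03, "yaw": 0, "hand": -1}
    - {"dx": 0, "dy": 0, "dz": -0.016, "yaw": 0, "hand": -1}
    - {"dx": 0, "dy": 0, "dz": 0, "yaw": 0, "hand": -1}
    - {"dx": 0, "dy": 0, "dz": 0, "yaw": 0, "hand": 1}
    - {"dx": 0, "dy": 0, "dz": 0, "yaw": 0, "hand": 1}
    - {"dx": 0, "dy": 0, "dz": 0, "yaw": 0, "hand": 1}
    - {"dx": 0, "dy": 0, "dz": 0, "yaw": 0, "hand": 1}
    - {"dx": 0, "dy": 0, "dz": 0, "yaw": 0, "hand": 1}
    - {"dx": 0, "dy": 0, "dz": 0, "yaw": 0, "hand": 1}
    - {"dx": 0, "dy": 0, "dz": 0, "yaw": 0, "hand": 1}
    - {"dx": 0, "dy": 0, "dz": 0, "yaw": 0, "hand": 1}

```text
time_s: 3.05
ee_pos: [0.5583, -0.2603, 0.0509]
ee_rot: [0.001, 0.635, 0.773, -0.0]
contact_force: [-1.0, 0.2, 5.0]
finger_gap: 0.0255
gripper_force: 62.0
```

```bash
python3 - <<'E'
from h import *
o=manip.get_obs();print(o)
E
```

```text
{'time_s': 3.05, 'joint_positions': array([-5.72303331e-01,  4.70062249e-01, -1.31978068e-01,  9.67657933e-01,
       -1.62464791e-04,  8.03740206e-01]), 'joint_vel': array([-0.00068532, -0.00151527,  0.00118331,  0.00143398,  0.00101824,
       -0.00124221]), 'tau': array([ 1.00375470e-01, -6.40744472e+01,  2.85118049e+01, -2.76381886e-01,
        1.79819358e-01,  1.46543136e-02]), 'ee_pos': array([ 0.55826875, -0.26026035,  0.05092302]), 'ee_rot': array([ 5.54745545e-04,  6.35010171e-01,  7.72503575e-01, -1.72969483e-05]), 'contact_force': array([-1.03039867,  0.19704117,  5.00899199]), 'moment': array([-0.02732995,  0.26878343, -0.00400361]), 'gripper_force': 61.958194971084595, 'finger_gap': 0.02547991314791487}
```

Call:
carry_out:
  increments:
    - {"dx": 0, "dy": 0, "dz": 0.02, "yaw": 0, "hand": 1}
    - {"dx": 0, "dy": 0, "dz": 0.045, "yaw": 0, "hand": 1}
    - {"dx": 0, "dy": 0, "dz": 0.045, "yaw": 0, "hand": 1}
    - {"dx": 0, "dy": 0.02, "dz": 0.04, "yaw": 0, "hand": 1}
    - {"dx": 0, "dy": 0.045, "dz": 0, "yaw": 0, "hand": 1}
    - {"dx": 0, "dy": 0.05, "dz": 0, "yaw": 0, "hand": 1}
    - {"dx": 0, "dy": 0.05, "dz": 0, "yaw": 0, "hand": 1}
    - {"dx": 0, "dy": 0.05, "dz": 0, "yaw": -0.03, "hand": 1}
    - {"dx": 0, "dy": 0.05, "dz": 0, "yaw": -0.032, "hand": 1}
    - {"dx": 0.012, "dy": 0.05, "dz": 0, "yaw": 0, "hand": 1}
    - {"dx": 0, "dy": 0.045, "dz": 0, "yaw": 0, "hand": 1}
    - {"dx": 0, "dy": 0.02, "dz": 0, "yaw": 0, "hand": 1}
    - {"dx": 0, "dy": 0, "dz": 0, "yaw": 0, "hand": 1}
    - {"dx": 0, "dy": 0, "dz": 0, "yaw": 0, "hand": 1}
    - {"dx": 0, "dy": 0, "dz": 0, "yaw": 0, "hand": 1}

```text
time_s: 4.92
ee_pos: [0.5701, 0.1188, 0.2003]
ee_rot: [0.0, 0.708, 0.707, -0.0]
contact_force: [0.0, -0.2, -2.6]
finger_gap: 0.0256
gripper_force: 61.1
```

```bash
python3 - <<'E'
from h import *
import pickle
a=shot("wrist");s=shot("scene");b=shot("side");pickle.dump((a,s,b),open("w3.pkl","wb"))
cv2.imwrite("pics/w3.png",cv2.resize(a["pixels"][:,:,::-1],(800,600),interpolation=cv2.INTER_CUBIC))
o=manip.get_obs();print(o["ee_pos"],o["ee_rot"],o["contact_force"],o["moment"],o["finger_gap"])
E
```

```text
[0.57010662 0.11916053 0.20032491] [ 4.09404882e-05  7.07536915e-01  7.06676385e-01 -2.78107899e-06] [-0.17429328 -0.32382259 -2.66278315] [-0.01166823  0.04032175 -0.0100055 ] 0.025369738224302014
```

View pics/w3.png

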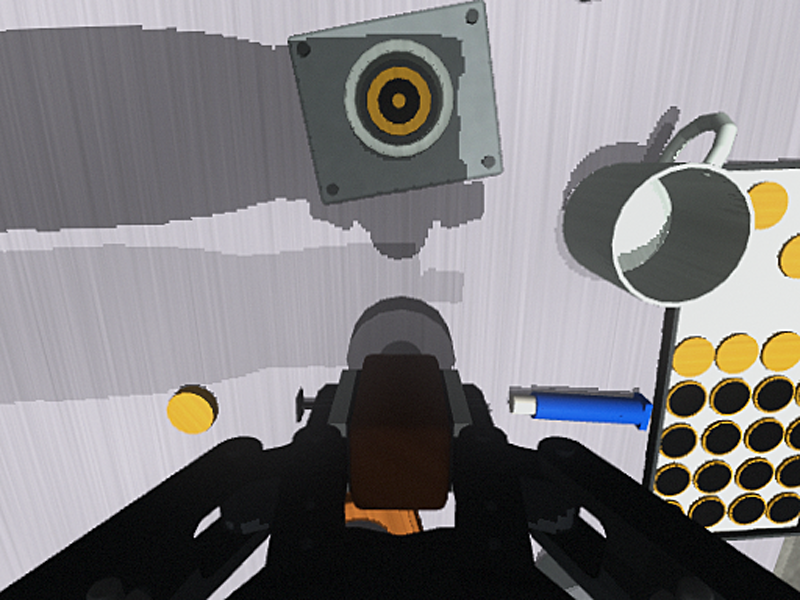

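The wrist view shows the collar ring centred at about (399,98), the medal and insert at (399,100), and the held tamper's disc at u 347 to 455 with its far edge at v≈297.

```bash
python3 - <<'E'
from h import *
import pickle
a,s,b=pickle.load(open("w3.pkl","rb"))
g=a["pixels"].astype(int)
# collar: bright ring in box
m=((g.max(2)-g.min(2)<30)&(g.min(2)>125)).astype(np.uint8);k=np.zeros_like(m);k[20:105,215:294]=1;m&=k
nl,l,st,ce=cv2.connectedComponentsWithStats(m);print(st.tolist())
i=[j for j in range(1,nl) if st[j,0]<235 and st[j,4]>150][0]
cs,_=cv2.findContours((l==i).astype(np.uint8),cv2.RETR_CCOMP,cv2.CHAIN_APPROX_NONE)
for c in sorted(cs,key=len)[-2:]:
    (x,y),ax,an=cv2.fitEllipse(c);p=plane(a,x,y,.05);print("ell",x/.64,y/.64,ax,p, "dia",np.linalg.norm(plane(a,x-ax[0]/2,y,.05)-plane(a,x+ax[0]/2,y,.05)))
# brass ring
h=cv2.cvtColor(a["pixels"],cv2.COLOR_RGB2HSV);m=cv2.inRange(h,(12,120,60),(35,255,255))
k=np.zeros_like(m);k[30:100,225:285]=255;m&=k
c=max(cv2.findContours(m,cv2.RETR_EXTERNAL,cv2.CHAIN_APPROX_NONE)[0],key=len)
(x,y),ax,an=cv2.fitEllipse(c);print("medal",x/.64,y/.64,ax)
for z in(.035,.04,.044):
    p=plane(a,x,y,z);print(z,p,"dia",np.linalg.norm(plane(a,x-ax[0]/2,y,z)-plane(a,x+ax[0]/2,y,z)))
# scene: medal ray intersection with wrist ray for height
ms=cv2.inRange(cv2.cvtColor(s["pixels"],cv2.COLOR_RGB2HSV),(10,90,50),(38,255,255));print("scene proj of guess",proj(s,[[.57,.228,.04],[.57,.228,.05]])/.64)
# held disc
l_,r_=plane(a,347*.64,345*.64,.1754),plane(a,455*.64,345*.64,.1754);f=plane(a,401*.64,297*.64,.1754);print("disc",l_,r_,"far",f,"-> y centre",f[1]-.022)
E
```

```text
[[0, 0, 512, 384, 195141], [215, 20, 79, 6, 205], [221, 25, 69, 75, 1246], [293, 58, 1, 16, 16]]
ell 400.9089946746826 34.33125019073486 (4.404423713684082, 87.64381408691406) [0.57093967 0.26664634 0.05      ] dia 0.0039591099366523535
medal 398.27070236206055 100.31996965408325 (40.365333557128906, 43.214996337890625)
0.035 [0.56929232 0.2331445  0.035     ] dia 0.03949906602066328
0.04 [0.56930197 0.23251838 0.04      ] dia 0.03885790617064315
0.044 [0.56930969 0.23201749 0.044     ] dia 0.03834497829062715
scene proj of guess [[476.60060044 244.9100512 ]
 [477.22662467 240.45788188]]
disc [0.54891202 0.12591738 0.1754    ] [0.59186501 0.1258222  0.1754    ] far [0.57041033 0.14574666 0.1754    ] -> y centre 0.123746661565694
```

```bash
python3 - <<'E'
from h import *
import pickle
a,s,b=pickle.load(open("w3.pkl","rb"))
g=a["pixels"].astype(int)
m=((g.max(2)-g.min(2)<40)&(g.min(2)>125)).astype(np.uint8);k=np.zeros_like(m);k[22:105,218:292]=1;m&=k
nl,l,st,ce=cv2.connectedComponentsWithStats(m);i=1+st[1:,4].argmax()
cs,_=cv2.findContours((l==i).astype(np.uint8),cv2.RETR_CCOMP,cv2.CHAIN_APPROX_NONE)
for c in sorted(cs,key=len)[-2:]:
    (x,y),ax,an=cv2.fitEllipse(c);p=plane(a,x,y,.05);print("ell",x/.64,y/.64,ax,p, "dia",np.linalg.norm(plane(a,x-ax[0]/2,y,.05)-plane(a,x+ax[0]/2,y,.05)))
zt=.1754
print("top rim",plane(a,401*.64,311*.64,zt)[1]-.022,"bottom",plane(a,401*.64,297*.64,zt-.02)[1]-.022)
print(g[180:212,256].sum(1)//3)
for n,im,q in(("scene",s,(478,241)),):
  pass
# scene collar ring fit
for n,im,(x0,y0,x1,y1) in (("scene",s,(284,138,328,178)),):
    g=im["pixels"].astype(int);m=((g.max(2)-g.min(2)<40)&(g.min(2)>140)).astype(np.uint8);k=np.zeros_like(m);k[y0:y1,x0:x1]=1;m&=k
    nl,l,st,ce=cv2.connectedComponentsWithStats(m);i=1+st[1:,4].argmax();print(n,st[i],ce[i])
    h=cv2.cvtColor(im["pixels"],cv2.COLOR_RGB2HSV);mm=cv2.inRange(h,(10,90,50),(38,255,255))&(k*255);c=np.argwhere(mm);print("brass",c.mean(0)[::-1] if len(c) else 0,len(c))
E
```

```text
ell 398.21910858154297 97.43828773498535 (58.20254135131836, 62.362037658691406) [0.56929513 0.23285997 0.05      ] dia 0.05410322728763656
ell 398.5147714614868 97.13886976242065 (67.87584686279297, 73.26097869873047) [0.56947142 0.23302489 0.05      ] dia 0.0630917521575523
top rim 0.11808898021186587 bottom 0.11792121064851938
[173 172 173 172 174 172 173 177 183 120  51  60  60  64  61  61  61  61
  86  93  87  87  88  84  86  86  88  86  86  86  86  86]
scene [291 138  37  20 397] [313.4559194  143.97984887]
brass [305.83116883 155.36363636] 77
```

Call:
carry_out:
  increments:
    - {"dx": 0, "dy": 0.025, "dz": -0.02, "yaw": 0, "hand": 1}
    - {"dx": -0.001, "dy": 0.025, "dz": -0.03, "yaw": 0, "hand": 1}
    - {"dx": 0, "dy": 0, "dz": 0, "yaw": 0, "hand": 1}
    - {"dx": 0, "dy": 0, "dz": 0, "yaw": 0, "hand": 1}
    - {"dx": 0, "dy": 0, "dz": 0, "yaw": 0, "hand": 1}

```text
time_s: 5.7
ee_pos: [0.5697, 0.1693, 0.1514]
ee_rot: [0.001, 0.707, 0.707, 0.001]
contact_force: [0.7, -0.4, -2.2]
finger_gap: 0.0256
gripper_force: 60.9
```

```bash
python3 - <<'E'
from h import *
import pickle
a=shot("wrist");s=shot("scene");b=shot("side");pickle.dump((a,s,b),open("w4.pkl","wb"))
up=lambda im,x,y,w,h:cv2.resize(im["pixels"][y:y+h,x:x+w,::-1],None,fx=4,fy=4,interpolation=cv2.INTER_CUBIC)
top=np.hstack([up(s,260,90,100,100),up(b,180,90,100,100)])
A=cv2.resize(a["pixels"][:200,146:366,::-1],(0,0),fx=1.8,fy=1.0) if 0 else a["pixels"][0:196,156:356,::-1]
bot=cv2.resize(A,(200,196))
cv2.imwrite("pics/w4.png",np.vstack([top,np.hstack([bot,np.zeros((196,600,3),np.uint8)])]))
o=manip.get_obs();print(o["ee_pos"],o["ee_rot"],o["contact_force"])
E
```

```text
[0.56934696 0.16948656 0.15100095] [3.79779948e-04 7.07363100e-01 7.06850133e-01 4.36515003e-04] [ 0.38765783  0.38933235 -2.56035792]
```

View pics/w4.png

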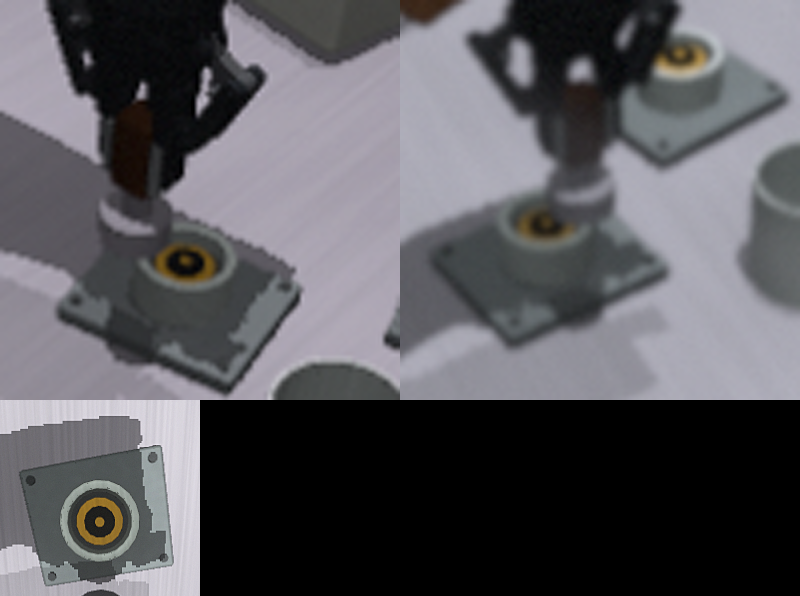

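The scene crop shows the insert centre at (306.2,155.5), the side crop at (217,145.5), and the wrist crop shows the ring around (255,121). I'll triangulate the insert and fit the collar.

```bash
python3 - <<'E'
from h import *
import pickle
a,s,b=pickle.load(open("w4.pkl","rb"))
g=a["pixels"].astype(int)
m=((g.max(2)-g.min(2)<45)&(g.min(2)>125)).astype(np.uint8);k=np.zeros_like(m);k[76:164,214:296]=1;m&=k
nl,l,st,ce=cv2.connectedComponentsWithStats(m);i=min(range(1,nl),key=lambda j:np.hypot(*(ce[j]-[255,121]))+(st[j,4]<300)*99)
cs,_=cv2.findContours((l==i).astype(np.uint8),cv2.RETR_CCOMP,cv2.CHAIN_APPROX_NONE)
for c in sorted(cs,key=len)[-2:]:
    (x,y),ax,an=cv2.fitEllipse(c);print("ell",x,y,ax,plane(a,x,y,.05),"dia",np.linalg.norm(plane(a,x-ax[0]/2,y,.05)-plane(a,x+ax[0]/2,y,.05)))
def brass(im,box):
    x0,y0,x1,y1=box;mm=cv2.inRange(cv2.cvtColor(im["pixels"],cv2.COLOR_RGB2HSV),(8,90,50),(38,255,255));k=np.zeros_like(mm);k[y0:y1,x0:x1]=255;mm&=k
    c=max(cv2.findContours(mm,cv2.RETR_EXTERNAL,cv2.CHAIN_APPROX_NONE)[0],key=len);return cv2.fitEllipse(c)
W=brass(a,(225,90,285,150))[0];S=brass(s,(296,147,318,164));print("wrist medal",W,"scene medal",S)
def tri(L):
    A=np.zeros((3,3));v=np.zeros(3)
    for im,u,w in L:
        c,d=ray(im,u,w);d/=np.linalg.norm(d);P=np.eye(3)-np.outer(d,d);A+=P;v+=P@c
    X=np.linalg.solve(A,v);return X,[(proj(im,X)[0]-[u,w]).round(1) for im,u,w in L]
print(tri([(a,*W),(s,*S[0])]),tri([(s,*S[0]),(b,217-.4,145.5-.4)]),tri([(a,*W),(s,*S[0]),(b,216.6,145.1)]))
for z in(.035,.04,.044):print(z,plane(a,*W,z),plane(s,*S[0],z),plane(b,216.6,145.1,z))
# base plate corners, wrist crop (u+156, v)
B=[plane(a,156+u,v-400,.015) for u,v in((20,471),(162,445),(173,567),(46,585))];print("plate",np.array(B).round(4),np.mean(B,0),[np.linalg.norm(B[i]-B[(i+1)%4]).round(4) for i in range(4)])
# held disc in the cams: expected bottom/top centre
o=manip.get_obs()["ee_pos"]
for n,im in(("s",s),("b",b)):print(n,proj(im,[o-[0,0,.0249],o-[0,0,.0449],o+[0,0,.045]]))
E
```

```text
ell 255.24691772460938 120.51216888427734 (65.96063995361328, 67.34336853027344) [0.56929209 0.2330948  0.05      ] dia 0.053835538017796516
ell 255.31033325195312 120.00794219970703 (77.72077178955078, 79.43377685546875) [0.56934455 0.23349494 0.05      ] dia 0.06341368409398383
wrist medal (255.18325805664062, 120.65357971191406) scene medal ((305.9776916503906, 155.32931518554688), (8.68790340423584, 15.042054176330566), 97.60149383544922)
(array([0.56931131, 0.23260488, 0.04152608]), [array([ 0.1, -0. ]), array([-0., -0.])]) (array([0.56936504, 0.23347812, 0.04298707]), [array([ 0.2, -0.6]), array([0.2, 0.5])]) (array([0.56934553, 0.23289405, 0.04344142]), [array([ 0.1, -0.3]), array([ 0.1, -0.6]), array([0.3, 0.5])])
0.035 [0.56924663 0.2322426  0.035     ] [0.56549334 0.23885508 0.035     ] [0.5731866  0.24490846 0.035     ]
0.04 [0.5692444  0.23248926 0.04      ] [0.56847119 0.23409585 0.04      ] [0.5709972  0.23927431 0.04      ]
0.044 [0.56924262 0.23268659 0.044     ] [0.57085347 0.23028846 0.044     ] [0.56924568 0.23476699 0.044     ]
plate [[0.4986 0.2748 0.015 ]
 [0.6243 0.2958 0.015 ]
 [0.6414 0.1872 0.015 ]
 [0.5162 0.1692 0.015 ]] [0.57011798 0.23174334 0.015     ] [np.float64(0.1275), np.float64(0.1099), np.float64(0.1265), np.float64(0.1071)]
s [[293.52443623 141.89171185]
 [292.84747865 148.27030765]
 [296.05429046 117.90938637]]
b [[225.46765481 134.98434628]
 [225.67638055 141.1099352 ]
 [224.70821777 112.50170623]]
```

Call:
carry_out:
  increments:
    - {"dx": 0, "dy": 0.03, "dz": 0, "yaw": 0, "hand": 1}
    - {"dx": 0, "dy": 0.025, "dz": 0, "yaw": 0, "hand": 1}
    - {"dx": 0, "dy": 0.0085, "dz": -0.015, "yaw": 0, "hand": 1}
    - {"dx": 0, "dy": 0, "dz": -0.015, "yaw": 0, "hand": 1}
    - {"dx": 0, "dy": 0, "dz": -0.015, "yaw": 0, "hand": 1}
    - {"dx": 0, "dy": 0, "dz": 0, "yaw": 0, "hand": 1}
    - {"dx": 0, "dy": 0, "dz": 0, "yaw": 0, "hand": 1}
    - {"dx": 0, "dy": 0, "dz": 0, "yaw": 0, "hand": 1}

```text
time_s: 6.85
ee_pos: [0.5694, 0.2333, 0.1059]
ee_rot: [0.0, 0.707, 0.707, 0.0]
contact_force: [-0.4, 0.3, -3.1]
finger_gap: 0.0252
gripper_force: 60.9
```

```bash
python3 - <<'E'
from h import *
import pickle
s=shot("scene");b=shot("side");pickle.dump((s,b),open("w5.pkl","wb"))
up=lambda im,x,y,w,h:cv2.resize(im["pixels"][y:y+h,x:x+w,::-1],None,fx=5,fy=5,interpolation=cv2.INTER_CUBIC)
cv2.imwrite("pics/w5.png",np.hstack([up(s,265,95,80,80),up(b,175,95,80,80)]))
o=manip.get_obs();print(o["ee_pos"],o["ee_rot"],o["contact_force"],o["moment"])
p=o["ee_pos"]
for n,im,x,y in(("s",s,265,95),("b",b,175,95)):print(n,(proj(im,[p-[0,0,.0249],p-[0,0,.0449],[.5693,.233,.05]])-[x,y])*5)
E
```

```text
[0.56926373 0.23345254 0.10580933] [2.28788248e-04 7.07154106e-01 7.07059309e-01 3.89684040e-04] [-0.27147751 -0.34593136 -2.95164966] [-0.01737412 -0.01909777  0.01885948]
s [[213.84147491 243.33238941]
 [209.6275745  272.92645792]
 [206.90430356 289.15916734]]
b [[206.29968679 198.86466879]
 [207.75881071 227.83743665]
 [208.93127424 243.85453382]]
```

View pics/w5.png

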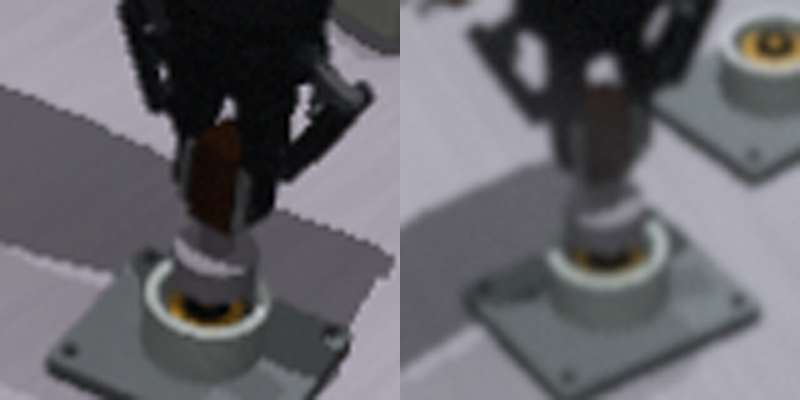

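The scene crop (left) shows the disc at u 173 to 258 against the collar at 143 to 270. The side crop (right) shows the disc at 565 to 642 against 550 to 670. The disc sits slightly off the collar's centre, apparently toward +y, so I'll get this precisely from edge profiles.

```bash
python3 - <<'E'
from h import *
import pickle
a0,b0=pickle.load(open("ab.pkl","rb"));s,b=pickle.load(open("w5.pkl","rb"));w4=pickle.load(open("w4.pkl","rb"))
g=a0["pixels"].astype(int)
for th in(140,155,170):
    m=((g.max(2)-g.min(2)<40)&(g.min(2)>th)).astype(np.uint8);k=np.zeros_like(m);k[143:172,290:322]=1;m&=k
    nl,l,st,ce=cv2.connectedComponentsWithStats(m)
    for i in range(1,nl):
        if st[i,4]>40:
            c,_=cv2.findContours((l==i).astype(np.uint8),cv2.RETR_EXTERNAL,cv2.CHAIN_APPROX_NONE);e=cv2.fitEllipse(cv2.convexHull(c[0]) if len(c[0])>8 else c[0]);print("scene collar",th,st[i],e,plane(a0,*e[0],.05))
p=manip.get_obs()["ee_pos"]
for n,im in(("s",s),("b",b)):
    gr=cv2.cvtColor(im["pixels"],cv2.COLOR_RGB2GRAY).astype(int)
    q=proj(im,[p-[0,0,.0249],p-[0,0,.0449]]);print(n,q)
    for r in range(int(q[0,1])-2,int(q[1,1])+2,2):
        c=int(q[0,0]);print(r,c-16,gr[r,c-16:c+17])
    for r in range(int(q[1,1])+8,int(q[1,1])+18,4):print("collar body",r,c-20,gr[r,c-20:c+21])
E
```

```text
scene collar 140 [290 143  32  20 273] ((305.9323425292969, 146.37847900390625), (29.85421371459961, 33.496612548828125), 130.24661254882812) [0.55284039 0.25258228 0.05      ]
scene collar 155 [290 143  32  19 238] ((305.8682861328125, 146.11669921875), (29.75398063659668, 33.20458984375), 129.49078369140625) [0.55207155 0.25330754 0.05      ]
scene collar 170 [294 145  26  17  95] ((306.5594177246094, 153.0840301513672), (16.47667121887207, 24.874126434326172), 94.39269256591797) [0.57023743 0.23253842 0.05      ]
s [[307.76829498 143.66647788]
 [306.9255149  149.58529158]]
141 291 [87 87 88 87 89 87 88 89 88 84 72 67 67 65 51 48 46 38 29 23 37 54 58 67
 83 89 91 90 89 88 89 88 89]
143 291 [ 87  88  87  84  87  88  88  88  94 129 115  79  66  61  50  49  49  51
  52  50  48  62  65  66  66  82  88  89  89  88  89  90  89]
145 291 [ 85  76  65  52  48  64  77  80  68 116 137 138 114 103  72  52  50  50
  51  52  57  64  67  67  65  68  86  89  90  88  88  90  91]
147 291 [ 79  66  57  50  48  76 117 140 102  60  95 125 135 138 137 138 114 103
 103  78  66  65  65  65  61  69  87  90
[... 1368 characters left out ...]
0 [ 99  99  98  98  99  98  94  87  72  66  72  83  92  99 104 106 105 101
  95  87  81  74  71  89 127 155 155 132 108 109 129 150 165]
collar body 148 196 [ 84  80  76  73  72  73  72  74  86 117 145 158 146 125 106  93  75  57
  47  42  39  43  54  69  84 107 127 144 151 153 139 113  99 109 116 118
 118 116 116 122 124]
collar body 152 196 [ 71  69  69  65  63  62  65  67  67  68  74  80  88  95 105 112 122 129
 133 135 134 135 132 124 112 107 101  95  90  87  83  78  85 100 106 109
 109 108 112 112 115]
collar body 156 196 [ 93  95  96  99 101 102 102 102 100  88  78  77  80  81  84  87  89  90
  92  93  92  91  93  90  88  88  88  86  83  82  85  91 104 114 122 125
 129 130 128 128 130]
```

The scene fit confirms the collar at about (0.5695, 0.233). The disc seems to sit about 1 mm toward +y in the grip, so I'll trim y and descend in small steps, feeling for contact.

Call:
carry_out:
  increments:
    - {"dx": 0, "dy": -0.0015, "dz": 0, "yaw": 0, "hand": 1}
    - {"dx": 0, "dy": 0, "dz": -0.003, "yaw": 0, "hand": 1}
    - {"dx": 0, "dy": 0, "dz": -0.003, "yaw": 0, "hand": 1}
    - {"dx": 0, "dy": 0, "dz": -0.003, "yaw": 0, "hand": 1}
    - {"dx": 0, "dy": 0, "dz": -0.003, "yaw": 0, "hand": 1}
    - {"dx": 0, "dy": 0, "dz": -0.002, "yaw": 0, "hand": 1}
    - {"dx": 0, "dy": 0, "dz": -0.002, "yaw": 0, "hand": 1}
    - {"dx": 0, "dy": 0, "dz": -0.002, "yaw": 0, "hand": 1}
    - {"dx": 0, "dy": 0, "dz": 0, "yaw": 0, "hand": 1}
    - {"dx": 0, "dy": 0, "dz": 0, "yaw": 0, "hand": 1}

```text
time_s: 8.2
ee_pos: [0.569, 0.232, 0.0875]
ee_rot: [0.0, 0.707, 0.707, 0.0]
contact_force: [-1.1, -0.0, 0.2]
finger_gap: 0.0255
gripper_force: 61.5
```

```bash
echo 'from h import *
o=manip.get_obs();print(o["ee_pos"].round(4),o["ee_rot"].round(4),o["contact_force"].round(2),o["moment"].round(3))' > o.py; python3 o.py
```

```text
[0.569  0.232  0.0875] [0.000e+00 7.071e-01 7.071e-01 1.000e-04] [-1.06 -0.02  0.23] [-0.06   0.307  0.028]
```

Call:
carry_out:
  increments:
    - {"dx": 0, "dy": 0, "dz": -0.0015, "yaw": 0, "hand": 1}
    - {"dx": 0, "dy": 0, "dz": -0.0015, "yaw": 0, "hand": 1}
    - {"dx": 0, "dy": 0, "dz": -0.0015, "yaw": 0, "hand": 1}
    - {"dx": 0, "dy": 0, "dz": -0.0015, "yaw": 0, "hand": 1}
    - {"dx": 0, "dy": 0, "dz": 0, "yaw": 0, "hand": 1}
    - {"dx": 0, "dy": 0, "dz": 0, "yaw": 0, "hand": 1}

```text
time_s: 8.95
ee_pos: [0.569, 0.232, 0.0814]
ee_rot: [0.0, 0.707, 0.707, 0.0]
contact_force: [-1.4, 0.1, 2.1]
finger_gap: 0.025
gripper_force: 61.7
```

```bash
python3 o.py
```

```text
[0.569  0.232  0.0814] [0.     0.7071 0.7071 0.    ] [-1.41  0.12  2.07] [-0.041  0.391 -0.004]
```

Call:
carry_out:
  increments:
    - {"dx": 0, "dy": 0, "dz": -0.001, "yaw": 0, "hand": 1}
    - {"dx": 0, "dy": 0, "dz": -0.0005, "yaw": 0, "hand": 1}
    - {"dx": 0, "dy": 0, "dz": 0, "yaw": 0, "hand": 1}
    - {"dx": 0, "dy": 0, "dz": 0, "yaw": 0, "hand": 1}

```text
time_s: 9.45
ee_pos: [0.569, 0.232, 0.0798]
ee_rot: [0.0, 0.707, 0.707, 0.0]
contact_force: [-1.2, -0.9, 3.8]
finger_gap: 0.0251
gripper_force: 61.8
```

Call:
carry_out:
  increments:
    - {"dx": 0, "dy": 0, "dz": -0.0005, "yaw": 0, "hand": 1}
    - {"dx": 0, "dy": 0, "dz": 0, "yaw": 0, "hand": 1}
    - {"dx": 0, "dy": 0, "dz": 0, "yaw": 0, "hand": 1}

```text
time_s: 9.82
ee_pos: [0.569, 0.232, 0.0793]
ee_rot: [0.0, 0.707, 0.707, 0.0]
contact_force: [-1.2, 0.3, 4.1]
finger_gap: 0.025
gripper_force: 61.8
```

Call:
carry_out:
  increments:
    - {"dx": 0, "dy": 0, "dz": -0.0005, "yaw": 0, "hand": 1}
    - {"dx": 0, "dy": 0, "dz": 0, "yaw": 0, "hand": 1}
    - {"dx": 0, "dy": 0, "dz": 0, "yaw": 0, "hand": 1}

```text
time_s: 10.2
ee_pos: [0.569, 0.232, 0.0788]
ee_rot: [0.0, 0.707, 0.707, 0.0]
contact_force: [-1.4, 0.2, 3.3]
finger_gap: 0.0253
gripper_force: 61.8
```

Call:
carry_out:
  increments:
    - {"dx": 0, "dy": 0, "dz": -0.0005, "yaw": 0, "hand": 1}
    - {"dx": 0, "dy": 0, "dz": 0, "yaw": 0, "hand": 1}
    - {"dx": 0, "dy": 0, "dz": 0, "yaw": 0, "hand": 1}

```text
time_s: 10.58
ee_pos: [0.569, 0.232, 0.0783]
ee_rot: [0.0, 0.707, 0.707, 0.0]
contact_force: [-1.8, -0.6, 3.5]
finger_gap: 0.0254
gripper_force: 61.8
```

Call:
carry_out:
  increments:
    - {"dx": 0, "dy": 0, "dz": -0.0005, "yaw": 0, "hand": 1}
    - {"dx": 0, "dy": 0, "dz": 0, "yaw": 0, "hand": 1}
    - {"dx": 0, "dy": 0, "dz": 0, "yaw": 0, "hand": 1}

```text
time_s: 10.95
ee_pos: [0.569, 0.232, 0.0778]
ee_rot: [0.0, 0.707, 0.707, 0.0]
contact_force: [-2.4, -0.8, 3.8]
finger_gap: 0.0254
gripper_force: 61.8
```

Call:
carry_out:
  increments:
    - {"dx": 0, "dy": 0, "dz": -0.0005, "yaw": 0, "hand": 1}
    - {"dx": 0, "dy": 0, "dz": 0, "yaw": 0, "hand": 1}
    - {"dx": 0, "dy": 0, "dz": 0, "yaw": 0, "hand": 1}

```text
time_s: 11.32
ee_pos: [0.569, 0.232, 0.0773]
ee_rot: [0.0, 0.707, 0.707, 0.0]
contact_force: [-1.6, -0.1, 5.0]
finger_gap: 0.0253
gripper_force: 62.0
```

Call:
carry_out:
  increments:
    - {"dx": 0, "dy": 0, "dz": -0.0005, "yaw": 0, "hand": 1}
    - {"dx": 0, "dy": 0, "dz": 0, "yaw": 0, "hand": 1}
    - {"dx": 0, "dy": 0, "dz": 0, "yaw": 0, "hand": 1}

```text
time_s: 11.7
ee_pos: [0.569, 0.232, 0.0768]
ee_rot: [0.0, 0.707, 0.707, 0.0]
contact_force: [-2.0, -0.4, 5.5]
finger_gap: 0.0252
gripper_force: 62.0
```

Call:
carry_out:
  increments:
    - {"dx": 0, "dy": 0, "dz": -0.0005, "yaw": 0, "hand": 1}
    - {"dx": 0, "dy": 0, "dz": 0, "yaw": 0, "hand": 1}
    - {"dx": 0, "dy": 0, "dz": 0, "yaw": 0, "hand": 1}

```text
time_s: 12.08
ee_pos: [0.569, 0.232, 0.0763]
ee_rot: [0.0, 0.707, 0.707, 0.0]
contact_force: [-0.6, -0.2, 4.8]
finger_gap: 0.0248
gripper_force: 62.0
```

Call:
carry_out:
  increments:
    - {"dx": 0, "dy": 0, "dz": -0.0005, "yaw": 0, "hand": 1}
    - {"dx": 0, "dy": 0, "dz": 0, "yaw": 0, "hand": 1}
    - {"dx": 0, "dy": 0, "dz": 0, "yaw": 0, "hand": 1}

```text
time_s: 12.45
ee_pos: [0.569, 0.232, 0.0758]
ee_rot: [0.0, 0.707, 0.707, 0.0]
contact_force: [-0.9, -0.5, 5.0]
finger_gap: 0.0253
gripper_force: 62.0
```

Call:
carry_out:
  increments:
    - {"dx": 0, "dy": 0, "dz": -0.0004, "yaw": 0, "hand": 1}
    - {"dx": 0, "dy": 0, "dz": 0, "yaw": 0, "hand": 1}

```text
time_s: 12.7
ee_pos: [0.5691, 0.232, 0.0754]
ee_rot: [0.0, 0.707, 0.707, 0.0]
contact_force: [-0.9, -0.3, 5.3]
finger_gap: 0.0251
gripper_force: 62.0
```

Call:
carry_out:
  increments:
    - {"dx": 0, "dy": 0, "dz": -0.0004, "yaw": 0, "hand": 1}
    - {"dx": 0, "dy": 0, "dz": 0, "yaw": 0, "hand": 1}

```text
time_s: 12.95
ee_pos: [0.569, 0.232, 0.075]
ee_rot: [0.0, 0.707, 0.707, 0.0]
contact_force: [-1.4, -0.6, 4.9]
finger_gap: 0.0254
gripper_force: 62.0
```

Call:
carry_out:
  increments:
    - {"dx": 0, "dy": 0, "dz": -0.0003, "yaw": 0, "hand": 1}
    - {"dx": 0, "dy": 0, "dz": 0, "yaw": 0, "hand": 1}

```text
time_s: 13.2
ee_pos: [0.569, 0.232, 0.0747]
ee_rot: [-0.0, 0.707, 0.707, 0.0]
contact_force: [-1.1, -0.3, 5.3]
finger_gap: 0.0257
gripper_force: 62.0
```

Call:
carry_out:
  increments:
    - {"dx": 0, "dy": 0, "dz": -0.0003, "yaw": 0, "hand": 1}
    - {"dx": 0, "dy": 0, "dz": 0, "yaw": 0, "hand": 1}

```text
time_s: 13.45
ee_pos: [0.569, 0.232, 0.0745]
ee_rot: [0.0, 0.707, 0.707, 0.0]
contact_force: [-0.8, -0.4, 4.9]
finger_gap: 0.0255
gripper_force: 62.1
```

Call:
carry_out:
  increments:
    - {"dx": 0, "dy": 0, "dz": -0.0003, "yaw": 0, "hand": 1}
    - {"dx": 0, "dy": 0, "dz": 0, "yaw": 0, "hand": 1}

```text
time_s: 13.7
ee_pos: [0.569, 0.232, 0.0744]
ee_rot: [0.0, 0.707, 0.707, 0.0]
contact_force: [-2.5, -0.3, 7.6]
finger_gap: 0.0254
gripper_force: 62.6
```

Call:
carry_out:
  increments:
    - {"dx": 0, "dy": 0, "dz": -0.0003, "yaw": 0, "hand": 1}
    - {"dx": 0, "dy": 0, "dz": 0, "yaw": 0, "hand": 1}

```text
time_s: 13.95
ee_pos: [0.5691, 0.232, 0.0744]
ee_rot: [0.0, 0.707, 0.707, 0.0]
contact_force: [-2.4, 0.1, 9.9]
finger_gap: 0.0254
gripper_force: 62.8
```

Call:
carry_out:
  increments:
    - {"dx": 0, "dy": 0, "dz": -0.0003, "yaw": 0, "hand": 1}
    - {"dx": 0, "dy": 0, "dz": 0, "yaw": 0, "hand": 1}

```text
time_s: 14.2
ee_pos: [0.5691, 0.232, 0.0743]
ee_rot: [0.0, 0.707, 0.707, 0.0]
contact_force: [-2.7, -0.4, 11.6]
finger_gap: 0.0254
gripper_force: 63.1
```

Call:
carry_out:
  increments:
    - {"dx": 0, "dy": 0, "dz": -0.0002, "yaw": 0, "hand": 1}
    - {"dx": 0, "dy": 0, "dz": 0, "yaw": 0, "hand": 1}

```text
time_s: 14.45
ee_pos: [0.5691, 0.2321, 0.0743]
ee_rot: [0.0, 0.707, 0.707, 0.0]
contact_force: [-3.6, -1.2, 14.1]
finger_gap: 0.0254
gripper_force: 63.2
```

Call:
carry_out:
  increments:
    - {"dx": 0, "dy": 0, "dz": 0, "yaw": 0, "hand": 1}
    - {"dx": 0, "dy": 0, "dz": 0, "yaw": 0, "hand": 1}
    - {"dx": 0, "dy": 0, "dz": 0, "yaw": 0, "hand": 1}
    - {"dx": 0, "dy": 0, "dz": 0, "yaw": 0, "hand": 1}
    - {"dx": 0, "dy": 0, "dz": 0, "yaw": 0, "hand": 1}
    - {"dx": 0, "dy": 0, "dz": 0, "yaw": 0, "hand": 1}

```text
time_s: 15.2
ee_pos: [0.5691, 0.232, 0.0743]
ee_rot: [0.0, 0.707, 0.707, 0.0]
contact_force: [-3.7, -1.0, 13.5]
finger_gap: 0.0256
gripper_force: 63.2
```

```bash
python3 o.py
```

```text
[0.5691 0.232  0.0743] [3.000e-04 7.071e-01 7.071e-01 4.000e-04] [-3.68 -0.98 13.53] [-0.209  1.004  0.023]
```

Call:
carry_out:
  increments:
    - {"dx": 0, "dy": 0, "dz": 0, "yaw": 0, "hand": 1}
    - {"dx": 0, "dy": 0, "dz": 0, "yaw": 0, "hand": 1}
    - {"dx": 0, "dy": 0, "dz": 0, "yaw": 0, "hand": 1}
    - {"dx": 0, "dy": 0, "dz": 0, "yaw": 0, "hand": 1}
    - {"dx": 0, "dy": 0, "dz": 0, "yaw": 0, "hand": 1}
    - {"dx": 0, "dy": 0, "dz": 0, "yaw": 0, "hand": 1}

```text
time_s: 15.95
ee_pos: [0.5691, 0.232, 0.0743]
ee_rot: [0.0, 0.707, 0.707, 0.0]
contact_force: [-3.6, -1.3, 13.0]
finger_gap: 0.0254
gripper_force: 63.2
```

Held at about 16 N for over 1.5 s. I'll lift straight out and look at the press on the way back.

Call:
carry_out:
  increments:
    - {"dx": 0, "dy": 0, "dz": 0.002, "yaw": 0, "hand": 1}
    - {"dx": 0, "dy": 0, "dz": 0.004, "yaw": 0, "hand": 1}
    - {"dx": 0, "dy": 0, "dz": 0.006, "yaw": 0, "hand": 1}
    - {"dx": 0, "dy": 0, "dz": 0.01, "yaw": 0, "hand": 1}
    - {"dx": 0, "dy": 0, "dz": 0.02, "yaw": 0, "hand": 1}
    - {"dx": 0, "dy": 0, "dz": 0.04, "yaw": 0, "hand": 1}
    - {"dx": 0, "dy": 0, "dz": 0.04, "yaw": 0, "hand": 1}
    - {"dx": 0, "dy": -0.04, "dz": 0, "yaw": 0, "hand": 1}
    - {"dx": 0, "dy": -0.05, "dz": 0, "yaw": 0, "hand": 1}
    - {"dx": 0, "dy": -0.02, "dz": 0, "yaw": 0, "hand": 1}
    - {"dx": 0, "dy": 0, "dz": 0, "yaw": 0, "hand": 1}
    - {"dx": 0, "dy": 0, "dz": 0, "yaw": 0, "hand": 1}

```text
time_s: 17.45
ee_pos: [0.569, 0.1226, 0.1953]
ee_rot: [-0.0, 0.707, 0.707, 0.0]
contact_force: [-0.5, 0.5, -2.4]
finger_gap: 0.0253
gripper_force: 61.1
```

```bash
python3 - <<'E'
from h import *
a=shot("wrist");s=shot("scene")
import pickle;pickle.dump((a,s),open("w6.pkl","wb"))
A=cv2.resize(a["pixels"][20:110,180:340,::-1],(640,360),interpolation=cv2.INTER_CUBIC)
B=cv2.resize(a["pixels"][180:240,180:340,::-1],(640,240),interpolation=cv2.INTER_CUBIC)
cv2.imwrite("pics/w6.png",np.vstack([A,B]))
E
python3 o.py
```

```text
[0.5689 0.123  0.1952] [-2.000e-04  7.067e-01  7.075e-01 -0.000e+00] [-0.35  0.35 -2.12] [-0.007  0.014  0.02 ]
```

View pics/w6.png

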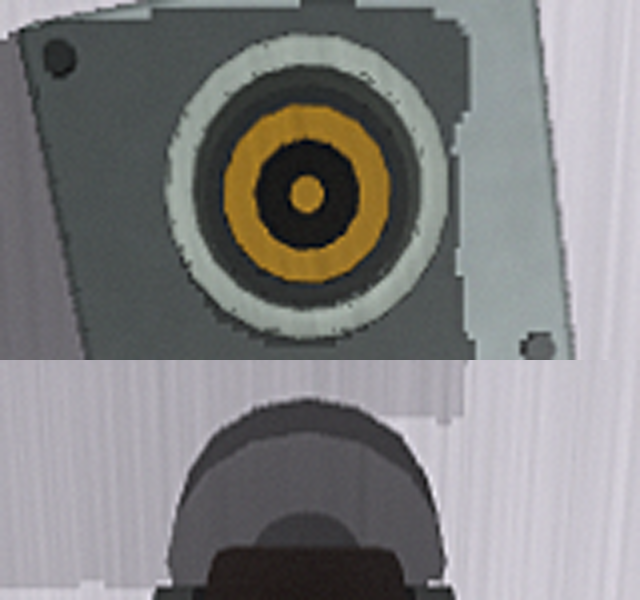

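The picture shows the insert concentric and level in the medal, at crop (307,193), with the tamper still straight in the hand. Next I'll return it to its spot in the tray.

Call:
carry_out:
  increments:
    - {"dx": 0, "dy": -0.04, "dz": 0, "yaw": 0, "hand": 1}
    - {"dx": 0, "dy": -0.05, "dz": 0, "yaw": 0.032, "hand": 1}
    - {"dx": 0, "dy": -0.05, "dz": 0, "yaw": 0.03, "hand": 1}
    - {"dx": -0.011, "dy": -0.05, "dz": 0, "yaw": 0, "hand": 1}
    - {"dx": 0, "dy": -0.05, "dz": 0, "yaw": 0, "hand": 1}
    - {"dx": 0, "dy": -0.05, "dz": 0, "yaw": 0, "hand": 1}
    - {"dx": 0, "dy": -0.05, "dz": 0, "yaw": 0, "hand": 1}
    - {"dx": 0, "dy": -0.033, "dz": 0, "yaw": 0, "hand": 1}
    - {"dx": 0, "dy": -0.01, "dz": -0.02, "yaw": 0, "hand": 1}
    - {"dx": 0, "dy": 0, "dz": -0.04, "yaw": 0, "hand": 1}
    - {"dx": 0, "dy": 0, "dz": -0.04, "yaw": 0, "hand": 1}
    - {"dx": 0, "dy": 0, "dz": -0.025, "yaw": 0, "hand": 1}
    - {"dx": 0, "dy": 0, "dz": -0.012, "yaw": 0, "hand": 1}
    - {"dx": 0, "dy": 0, "dz": 0, "yaw": 0, "hand": 1}
    - {"dx": 0, "dy": 0, "dz": 0, "yaw": 0, "hand": 1}

```text
time_s: 19.42
ee_pos: [0.5587, -0.2612, 0.0594]
ee_rot: [0.001, 0.635, 0.773, 0.0]
contact_force: [1.2, -0.4, -2.8]
finger_gap: 0.0253
gripper_force: 60.9
```

```bash
python3 o.py
```

```text
[ 0.5587 -0.2612  0.0594] [8.000e-04 6.349e-01 7.726e-01 1.000e-04] [ 1.22 -0.43 -2.8 ] [-0.03   0.058  0.002]
```

Call:
carry_out:
  increments:
    - {"dx": 0, "dy": 0.001, "dz": -0.003, "yaw": 0, "hand": 1}
    - {"dx": 0, "dy": 0, "dz": -0.002, "yaw": 0, "hand": 1}
    - {"dx": 0, "dy": 0, "dz": -0.002, "yaw": 0, "hand": 1}
    - {"dx": 0, "dy": 0, "dz": -0.001, "yaw": 0, "hand": 1}
    - {"dx": 0, "dy": 0, "dz": 0, "yaw": 0, "hand": 1}
    - {"dx": 0, "dy": 0, "dz": 0, "yaw": 0, "hand": 1}

```text
time_s: 20.18
ee_pos: [0.5581, -0.2601, 0.0509]
ee_rot: [0.0, 0.635, 0.772, -0.0]
contact_force: [-0.9, 0.7, 6.0]
finger_gap: 0.0252
gripper_force: 62.0
```

Call:
carry_out:
  increments:
    - {"dx": 0, "dy": 0, "dz": -0.0004, "yaw": 0, "hand": 1}
    - {"dx": 0, "dy": 0, "dz": 0, "yaw": 0, "hand": 1}
    - {"dx": 0, "dy": 0, "dz": 0, "yaw": 0, "hand": 1}

```text
time_s: 20.55
ee_pos: [0.5581, -0.2601, 0.0509]
ee_rot: [0.001, 0.635, 0.773, 0.0]
contact_force: [-2.0, 2.3, 8.8]
finger_gap: 0.0254
gripper_force: 62.7
```

It's standing on the tray floor. Now I'll release it and retreat upward.

Call:
carry_out:
  increments:
    - {"dx": 0, "dy": 0, "dz": 0.0006, "yaw": 0, "hand": 1}
    - {"dx": 0, "dy": 0, "dz": 0, "yaw": 0, "hand": -1}
    - {"dx": 0, "dy": 0, "dz": 0, "yaw": 0, "hand": -1}
    - {"dx": 0, "dy": 0, "dz": 0, "yaw": 0, "hand": -1}
    - {"dx": 0, "dy": 0, "dz": 0, "yaw": 0, "hand": -1}
    - {"dx": 0, "dy": 0, "dz": 0, "yaw": 0, "hand": -1}
    - {"dx": 0, "dy": 0, "dz": 0, "yaw": 0, "hand": -1}
    - {"dx": 0, "dy": 0, "dz": 0.03, "yaw": 0, "hand": -1}
    - {"dx": 0, "dy": 0, "dz": 0.045, "yaw": 0, "hand": -1}
    - {"dx": 0, "dy": 0, "dz": 0.045, "yaw": 0, "hand": -1}
    - {"dx": 0, "dy": 0, "dz": 0.045, "yaw": 0, "hand": -1}
    - {"dx": 0, "dy": 0, "dz": 0.015, "yaw": 0, "hand": -1}
    - {"dx": 0, "dy": 0, "dz": 0, "yaw": 0, "hand": -1}
    - {"dx": 0, "dy": 0, "dz": 0, "yaw": 0, "hand": -1}

```text
time_s: 22.3
ee_pos: [0.5575, -0.2597, 0.2287]
ee_rot: [-0.001, 0.635, 0.773, -0.0]
contact_force: [0.7, 0.1, 0.1]
finger_gap: 0.0854
gripper_force: 0.0
```

```bash
python3 o.py; python3 - <<'E'
from h import *
import pickle
# compare with before-grasp wrist view and with start scene view (tray/wide/bystanders); picture budget used
a=shot("wrist");a2,s2=pickle.load(open("w2.pkl","rb"));s=shot("scene")
def handle(im,box):
    g=im["pixels"].astype(int);x0,y0,x1,y1=box;m=(g.max(2)<95).astype(np.uint8);k=np.zeros_like(m);k[y0:y1,x0:x1]=1;m&=k
    nl,l,st,c=cv2.connectedComponentsWithStats(m);i=1+st[1:,4].argmax();return st[i],c[i].round(1)
for n,im in(("before",s2),("now",s)):print(n,"narrow",handle(im,(125,245,170,290)),"wide",handle(im,(165,205,205,240)))
d=np.abs(s["pixels"].astype(int)-s2["pixels"]).max(2)>50
n,l,st,c=cv2.connectedComponentsWithStats(d.astype(np.uint8));print([(x.tolist()) for x in st[1:] if x[4]>25])
E
```

```text
[ 0.5575 -0.2597  0.2287] [-1.300e-03  6.350e-01  7.725e-01 -2.000e-04] [0.66 0.11 0.14] [-0.032 -0.004  0.003]
before narrow (array([125, 245,  45,  45, 765], dtype=int32), array([150.7, 265.2])) wide (array([165, 213,  40,  27, 633], dtype=int32), array([184.7, 226.7]))
now narrow (array([125, 245,  45,  45, 778], dtype=int32), array([150.7, 264.8])) wide (array([165, 213,  40,  27, 631], dtype=int32), array([184.4, 226.7]))
[[21, 24, 52, 21, 83], [27, 28, 37, 10, 55], [28, 71, 21, 17, 30], [54, 115, 13, 21, 44], [69, 152, 13, 29, 58], [128, 164, 33, 47, 194], [125, 182, 9, 8, 32], [107, 186, 46, 42, 175], [133, 194, 8, 11, 47], [199, 270, 8, 10, 26]]
```

```bash
python3 -c "
from cell import manip
print(manip.finish_job())"
```

```text
the job is handed in; nothing more can be done
None
```

The job is handed in at about 22 s: the narrow tamper pushed the plate onto its stop and the insert home, held about 16 N for over 1.5 s, then went back upright in its tray spot; the wide tamper reads as unmoved, while flushness and level were judged only by the force rise and one wrist picture.

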